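Push a stuck bush out of its bearing housing with a drift

ROBOT

A 6-joint arm with a two-finger parallel gripper is mounted at the origin on the work surface. World frame = base frame: x ahead of the robot, y to its left, z up, the work surface at z = 0. Lengths are in mm, angles in rad, forces in N, time in s.
With the tool pointing down it reaches from about 275 to 750 mm from the base axis. Payload 10.2 kg.
Tool frame: the origin (TCP) lies at the very end of the fingers, on their centre line; the grasp point (between the pads) lies 19 mm behind it; x points along the fingers, y is the direction in which the jaws open and shut, and the axes are right-handed (so a half turn about x gives the same grasp; the last joint's range is limited). The gripper opens to 85 mm and grips with 20 to 120 N. Pads are 22 mm wide; open, the fingers measure 114 mm over their backs; the gripper's body (76 mm by 85 mm) begins 54 mm behind the grasp point. The pads swing forward as they close: fully open they stand 13 mm farther back than shut.
Start: joints at [-1.478, 0.313, 1.498, -0, 1.331, -0.223], TCP at [163.04, -499.048, 203.094] pointing down, gripper open.
Joint ranges: [-2.94, 2.94], [-0.97, 2.17], [0.19, 2.56], [-1.23, 4.37], [0.02, 3.11], [-2.88, 2.88]. Speed limits (rad/s): [2.39, 2.39, 3.01, 3.14, 3.14, 3.14].

INTERFACE

Orientations are given as a unit quaternion [w, x, y, z].
In Python, from rig import ctrl, viewer, finish_job gives the robot as it stands.
- The arm moves only by the tool carry_out, never from a script. Its argument "targets" is a list of rows, each an object of numbers: "x", "y", "z": the shift along the world's x, y, z in m; "ax", "ay", "az": the turn, a rotation vector about the world's x, y, z in rad; "hand": the opening, from -1 (shut) to 1 (fully open). A call has 1 to 5 rows; each row is the pose to reach, as a shift and turn from the pose commanded when the call began; what a row does not reach only later rows make up. A row lasts 1/8 s, in which the tool goes at most 62.5 mm and 10.7 degrees, less where a joint would pass 70% of its speed; a pose out of reach is approached as far as the arm can. A call with a gripper value outside its range is refused whole. The fingers move at their own pace and stop on an object; "grip_force" is the grip in N (left out, the last holds). Time passes only in rows, so rows that repeat a pose let the fingers close. It gives the time, the measured TCP pose, the force and the opening at its end, in the units of the state.
- ctrl.sense(): the state, without advancing time (a new reading comes with each control period).
- viewer.capture(name): name is "scene" or "top" or "wrist"; returns the picture (400x640x3 uint8, blue, green, red); there is no depth.
- viewer.camera_info(name): a dict with "fx", "fy", "cx", "cy" (pixels), "R" (3x3) and "t" (3): a world point X has camera coordinates R X + t. Camera axes: x right, y down, z forward; pixel columns grow to the right and rows downward; lengths in mm; the calibration is good to about 2 mm. A picture is of the moment at which its call begins: read the wrist's pose just before it. camera_info takes no time and is no camera call; for the wrist camera it gives the pose at the moment of the call.
- finish_job(): hands the job in, once; it reports no verdict.
The state is a dict: "time_s": time; "joints": joint angles; "dq": joint speeds; "tau": joint torques, N m; "eef_pos": TCP position; "ee_rot": TCP orientation; "force": force on the tool from outside, world axes, zero at the start; "wrist_torque": the same for the moment, N m; "grip_width": opening from 0.0 (shut) to 1.0 (fully open).
Only numpy, scipy, OpenCV 4.12 (cv2) and the standard library are available. Lean on these libraries where they do the work, as an engineer would, in place of code of your own. Each camera call takes 0.05 s, during which the arm holds its last target. There are 200 camera calls.

TASK

The bronze bush is stuck fast inside the green bearing housing on the knock-out stand. Take the drift (brass nose, eight-sided steel handle), put its nose through the access hole in the closed back of the housing and push the bush out of the front until it lies wholly clear of the housing on the wooden cradle. Then draw the drift out again, lay it down on the bench without dropping it, and leave the hammer, the spare bush and the V-block where they are.

Things in the scene. Friction and masses are not known exactly. Their poses are not given: they have to be found in the camera images.
- housing: Fixed knock-out stand: steel base plate (262 x 170 x 12 mm) with a green bearing housing (barrel 88 mm in diameter, 76 mm long, on a foot) and wooden cradle. Origin on the bench top under the middle of the barrel; x runs level along the bore from back to front (the way the bush comes out), z up. In x the plate spans -71 to +191 mm, the barrel -38 to +38; its top is 129 mm high, a nipple on it 136.
- access_hole (a point): Centre of the round access hole, 28 mm in diameter, on the outer back face of the housing, 85 mm above the bench on the bore axis. The back wall is 12 mm thick; inside it the bore is 52 mm in diameter and open at the front.
- bore_mouth (a point): Centre of the open front end of the bore, 85 mm above the bench, 76 mm straight ahead of the access hole.
- cradle (a point): Middle of the wooden V-cradle in front of the housing, on the line of the bore, 85 mm above the bench. The cradle runs from 40 to 165 mm ahead of the housing's origin, ending at a wooden stop 82 mm high; it carries the bush at the bore's height (1 mm lower).
- bush: The stuck bronze bush: cylinder 50 mm in diameter, 60 mm long, about 0.6 kg, with a 14 mm oilway (the drift's nose cannot enter it). Origin at its centre, x along its length as the housing's x. At the start its front end is 1 to 4 mm inside the bore mouth. Tight fit: a steady push of about 12 to 20 N slides it. Wholly out when its centre is 30 mm past the bore mouth.
- drift: The drift: brass nose 18 mm in diameter, 105 mm long, on an eight-sided dark steel handle, 28 mm across flats, 90 mm long, red band at the butt; 195 mm in all, 0.7 kg. Origin on its axis at the step between nose and handle, x towards the tip. It lies on a flat of the handle, two flats upright at its sides, axis 14 mm above the bench, nose clear of it.
- drift_tip (a point): Tip of the drift's nose, on its axis, 105 mm ahead of the drift's origin.
- drift_grip (a point): Point on the drift's axis inside the handle, 15 mm behind the step, close to its balance point: a good place to hold it.
- hammer: A ball-peen hammer with a wooden handle, 270 mm long, lying on the bench. Leave it alone. Origin under its middle.
- spare_bush: A spare bronze bush like the stuck one, 50 mm in diameter, standing on end (60 mm tall) on the bench. Leave it alone. Origin under its middle.
- v_block: A steel V-block, 100 x 70 x 70 mm. Leave it alone. Origin under its middle.

How it is judged:
By the outcome, as a careful person would: the job done as asked, in the order asked, and still so for the second after the job is handed in, with the robot touching nothing.
It also fails if it takes over 48 s, if anything falls off the work surface, if the arm or the gripper's body presses on something with over 40 N, if the wrist force passes 120 N, or if a joint passes its speed limit or range.

## Working session

There is one attempt and no reset: what is moved stays moved. The work goes in short steps, Python scripts to look and compute and a tool call to move; the robot and the scene stay as the last step left them, time stands still between calls to the robot, and variables do not carry over. Pictures are saved under pics/ and viewed, about 8 in all and at most 12, crops included, and the job is handed in when it is done.

Besides the shell and the picture viewer there is one more tool, called after "Emit:" as a command line: name --argument value ..., lists and objects as JSON in quotes. carry_out: Moves the arm, as the interface text tells. Its arguments: {"type":"object","properties":{"targets":{"type":"array"},"grip_force":{"type":"number"}},"required":["targets"]}

```bash
mkdir -p pics; ls
python3 - <<'E'
from rig import ctrl, viewer
import cv2
s=ctrl.sense();print(s)
for n in("scene","top"):
    i=viewer.capture(n);cv2.imwrite(f"pics/{n}0.png",i);print(n,viewer.camera_info(n))
E
```

```text
pics
{'time_s': 0.0, 'joints': array([-1.47837519e+00,  3.13446213e-01,  1.49843274e+00, -1.28009590e-05,
        1.33098129e+00, -2.23393235e-01]), 'dq': array([-0.00059022,  0.00025349,  0.00117595, -0.0012833 ,  0.00087977,
        0.00045327]), 'tau': array([ 3.50854079e-04, -4.12268722e+01, -2.59741831e+01, -1.82292983e-04,
        4.22052137e-03, -4.71152589e-05]), 'eef_pos': array([ 163.02136957, -498.74680706,  202.53866731]), 'ee_rot': array([ 0.11074735,  0.69833398,  0.11164233, -0.69828409]), 'force': array([-0.15498663,  0.81518233,  0.23150224]), 'wrist_torque': array([ 0.03412751,  0.04766531, -0.0754202 ]), 'grip_width': 0.998453125296044}
scene {'fx': 384.3314186775496, 'fy': 384.3314186775496, 'cx': 319.02803978799693, 'cy': 199.9154679117166, 'R': array([[-0.80878137,  0.58771031,  0.02166309],
       [ 0.33609169,  0.49211477, -0.80303514],
       [-0.48261276, -0.64219907, -0.59553781]]), 't': array([ 436.13574435, -133.92479996, 1394.72946211])}
top {'fx': 396.63313005932366, 'fy': 396.63313005932366, 'cx': 319.7050719963917, 'cy': 199.2243217055245, 'R': array([[-0.05558769, -0.99844569, -0.00402585],
       [-0.97806207,  0.0552627 , -0.20084973],
       [ 0.20076002, -0.00722724, -0.97961379]]), 't': array([ 69.85879635, 594.01115376, 980.62888828])}
```

View pics/top0.png

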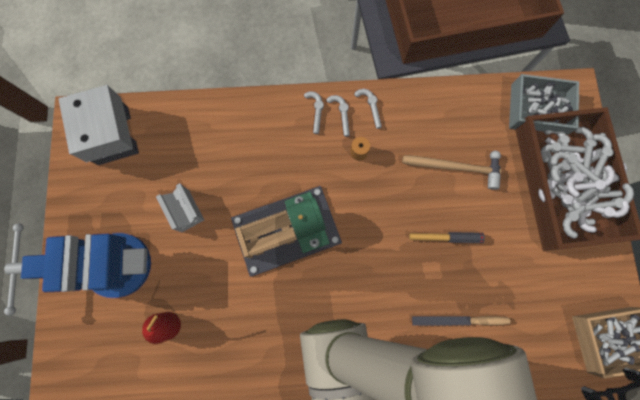

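View pics/scene0.png

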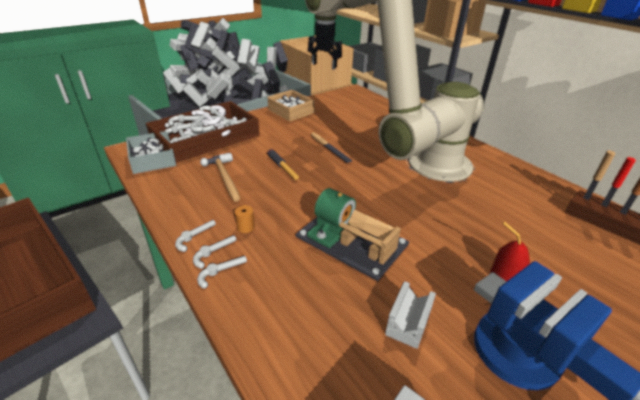

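The top view shows the stand around (287,232), with the green barrel at right, so the front faces left. The drift (brass nose left, dark handle right) runs from about (410,237) to (483,238). The hammer is at (450,167), the spare bush at (361,148) and the V-block at (180,208). The tool at (460,321) is a file. I'll enlarge both regions.

Run:
```python
import cv2,numpy as np
i=cv2.imread("pics/top0.png")
a=cv2.resize(i[180:280,225:350],None,fx=6,fy=6,interpolation=cv2.INTER_CUBIC)[:, :750]
a=cv2.resize(i[185:277,228:345],None,fx=4,fy=4,interpolation=cv2.INTER_CUBIC)
b=cv2.resize(i[222:255,400:495],None,fx=6,fy=6,interpolation=cv2.INTER_CUBIC)
W=600
c=np.zeros((a.shape[0]+b.shape[0],W,3),np.uint8);c[:a.shape[0],:a.shape[1]]=a;c[a.shape[0]:,:b.shape[1]]=b
print(a.shape,b.shape);cv2.imwrite("pics/crop0.png",c)
```

```text
(368, 468, 3) (198, 570, 3)
```

View pics/crop0.png

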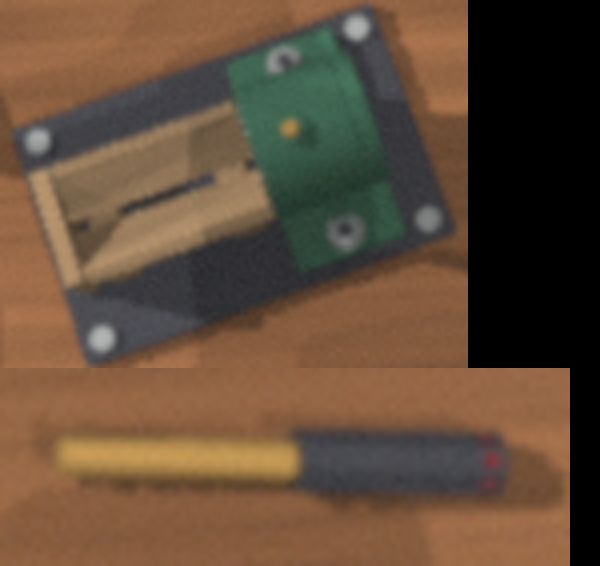

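```bash
cat > h.py <<'E'
import numpy as np
from rig import ctrl, viewer
def ray(n,uv,z,ci=None):
    c=ci or viewer.camera_info(n);R=c["R"];o=-R.T@c["t"]
    d=R.T@np.array([(uv[0]-c["cx"])/c["fx"],(uv[1]-c["cy"])/c["fy"],1]);return o+d*(z-o[2])/d[2]
def proj(n,X,ci=None):
    c=ci or viewer.camera_info(n);p=c["R"]@np.array(X)+c["t"];return np.array([c["fx"]*p[0]/p[2]+c["cx"],c["fy"]*p[1]/p[2]+c["cy"]])
def fit(L,P): # 2D rigid
    L=np.array(L,float);P=np.array(P,float);l=L-L.mean(0);p=P-P.mean(0)
    a=np.arctan2((l[:,0]*p[:,1]-l[:,1]*p[:,0]).sum(),(l*p).sum());R=np.array([[np.cos(a),-np.sin(a)],[np.sin(a),np.cos(a)]])
    t=P.mean(0)-R@L.mean(0);return a,t,P-(L@R.T+t)
E
python3 - <<'E'
from h import *
np.set_printoptions(precision=2,suppress=True)
k=[(14,130),(372,4),(455,230),(90,366)]
P=[ray("top",(u/4+228-.4,v/4+185-.4),12)[:2] for u,v in k]
a,t,r=fit([(191,-85),(-71,-85),(-71,85),(191,85)],P);print("housing",a,t,r)
R=np.array([np.cos(a),np.sin(a)])
print("nipple px->",ray("top",(289/4+228,126/4+185),136), "hole",t-38*R)
D=[ray("top",(u/6+400-.4,(v-368)/6+222-.4),14)[:2] for u,v in [(56,455),(299,461),(503,463)]]
a,t,r=fit([(105,0),(0,0),(-90,0)],D);print("drift",a,t,r,D)
for n,uv in [("spare",(361,158)),("hammer head",(495,170)),("hammer end",(405,160)),("file",(412,321)),("file",(510,321)),("vb",(180,215))]:print(n,ray("top",uv,0))
s=ctrl.sense();print(viewer.camera_info("wrist"))
E
```

```text
housing 1.8642053000810044 [545.4  74.5] [[-0.66 -1.82]
 [-2.08  0.4 ]
 [ 1.55  2.61]
 [ 1.19 -1.19]]
nipple px-> [541.72  86.2  136.  ] hole [556.39  38.12]
drift 1.4965907631165178 [ 483.62 -305.43] [[ 0.44  2.81]
 [-0.55 -0.8 ]
 [ 0.12 -2.01]] [array([ 491.84, -197.9 ]), array([ 483.07, -306.22]), array([ 477.07, -397.19])]
spare [722.06 -87.67   0.  ]
hammer head [ 665.43 -461.76    0.  ]
hammer end [ 709.07 -211.71    0.  ]
file [ 271.43 -186.7     0.  ]
file [ 257.32 -441.93    0.  ]
vb [586.73 423.72   0.  ]
{'fx': 320.7135843876269, 'fy': 320.7135843876269, 'cx': 318.27598487419954, 'cy': 202.83108889867222, 'R': array([[ 0.31, -0.95, -0.  ],
       [-0.91, -0.3 ,  0.29],
       [-0.27, -0.09, -0.96]]), 't': array([-523.86,  -37.11,  379.98])}
```

Run:
```python
from h import *
from scipy.spatial.transform import Rotation as Ro
s=ctrl.sense();q=s["ee_rot"];R=Ro.from_quat(np.r_[q[1:],q[0]]).as_matrix();print(R.round(3))
y=np.degrees(np.arctan2(R[1,1],R[0,1]));print("jaw yaw",y)
d=1.4966;g=np.array([483.6,-305.4])-22*np.array([np.cos(d),np.sin(d)]);print("grip",g,"shift",g-s["eef_pos"][:2],"turn to drift normal",np.degrees(d)-90-y,"then",np.degrees(1.8642-d))
```

```text
[[-0.     0.311 -0.951]
 [ 0.001 -0.951 -0.311]
 [-1.    -0.001 -0.   ]]
jaw yaw -71.90652814691406
grip [ 481.96917808 -327.33947173] shift [318.96176227 171.43726806] turn to drift normal 67.65539176619306 then 21.06192854900907
```

Emit:
carry_out --targets '[{"x": 0.055,"y": 0.03,"z": 0,"az": 0.17,"hand": 1},{"x": 0.11,"y": 0.06,"az": 0.34,"hand": 1},{"x": 0.165,"y": 0.09,"az": 0.51,"hand": 1},{"x": 0.22,"y": 0.12,"az": 0.68,"hand": 1},{"x": 0.275,"y": 0.15,"az": 0.85,"hand": 1}]'

```text
invalid input at $.targets[0]: expected keys x, y, z, ax, ay, az, hand
```

Emit:
carry_out --targets '[{"x": 0.044,"y": 0.021,"z": 0,"az": 0.17,"hand": 1},{"x": 0.044,"y": 0.021,"z": 0,"az": 0.331,"hand": 1},{"x": 0.044,"y": 0.021,"z": 0,"az": 0.331,"hand": 1}]'

```text
invalid input at $.targets[0]: expected keys x, y, z, ax, ay, az, hand
```

Run:
```python
from h import *
import cv2
s=ctrl.sense();print(s["eef_pos"],s["ee_rot"],s["force"],s["time_s"])
c=viewer.camera_info("wrist");np.save("c1.npy",c,allow_pickle=True)
cv2.imwrite("pics/w1.png",viewer.capture("wrist"))
d=1.4966
for k in(105,0,-22,-90):print(k,proj("wrist",[483.6+k*np.cos(d),-305.4+k*np.sin(d),14],c))
```

```text
[ 163.0074158  -498.77673979  202.59051879] [ 0.11077268  0.69834101  0.11159821 -0.69828009] [-0.24151641  0.47839687 -0.64890589] 0.1
105 [  87.10821057 -336.28233264]
0 [ 216.12014055 -266.14713836]
-22 [ 241.76293843 -252.20685694]
-90 [ 318.21498949 -210.6449684 ]
```

View pics/w1.png

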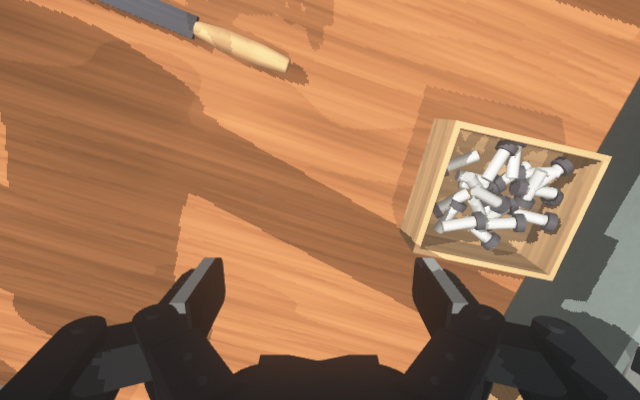

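The moves were refused because every row needs all the keys. The picture shows only the start view: the jaws at (215,270) and (420,270), and the file at top. I'll send the moves again.

Emit:
carry_out --targets '[{"x": 0.055,"y": 0.03,"z": 0,"ax": 0,"ay": 0,"az": 0.17,"hand": 1},{"x": 0.11,"y": 0.06,"z": 0,"ax": 0,"ay": 0,"az": 0.34,"hand": 1},{"x": 0.165,"y": 0.09,"z": 0,"ax": 0,"ay": 0,"az": 0.51,"hand": 1},{"x": 0.22,"y": 0.12,"z": 0,"ax": 0,"ay": 0,"az": 0.68,"hand": 1},{"x": 0.275,"y": 0.15,"z": 0,"ax": 0,"ay": 0,"az": 0.85,"hand": 1}]'

```text
time_s: 0.78
eef_pos: [439.0, -348.1, 203.0]
ee_rot: [-0.391, -0.589, -0.391, 0.589]
force: [-0.6, -0.5, 0.4]
grip_width: 0.997
```

Emit:
carry_out --targets '[{"x": 0.044,"y": 0.021,"z": 0,"ax": 0,"ay": 0,"az": 0.17,"hand": 1},{"x": 0.044,"y": 0.021,"z": 0,"ax": 0,"ay": 0,"az": 0.331,"hand": 1},{"x": 0.044,"y": 0.021,"z": 0,"ax": 0,"ay": 0,"az": 0.331,"hand": 1}]'

```text
time_s: 1.15
eef_pos: [481.5, -328.0, 202.7]
ee_rot: [-0.481, -0.518, -0.481, 0.518]
force: [0.7, 0.2, -0.7]
grip_width: 1.001
```

Run:
```python
from h import *
import cv2
s=ctrl.sense();print(s["eef_pos"],s["ee_rot"],s["force"],s["time_s"])
c=viewer.camera_info("wrist");np.save("c1.npy",c,allow_pickle=True)
cv2.imwrite("pics/w2.png",viewer.capture("wrist"))
d=1.4966
for k in(105,0,-22,-90):print(k,proj("wrist",[483.6+k*np.cos(d),-305.4+k*np.sin(d),14],c))
```

```text
[ 481.51988137 -328.03651793  202.67736755] [-0.48070774 -0.51827951 -0.48127068  0.51834829] [ 0.66950241  0.15035008 -0.74272625] 1.15
105 [318.64526204  52.11572132]
0 [318.63328546 154.5461939 ]
-22 [318.63102422 173.88552146]
-90 [318.62450013 229.68327687]
```

View pics/w2.png

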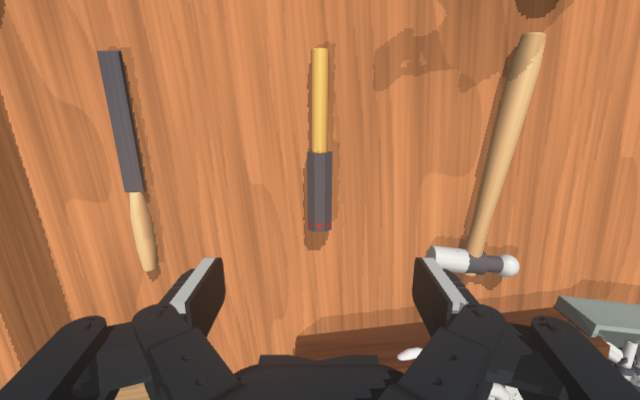

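The wrist view confirms the fit: tip (319,48), step (319,152), butt (319,229), all within about 2 px of the projected points. Hammer and file are clear of the jaws. I'll go down and grip.

Emit:
carry_out --targets '[{"x": 0.001,"y": 0.002,"z": -0.06,"ax": 0,"ay": 0,"az": 0,"hand": 1},{"x": 0.001,"y": 0.002,"z": -0.12,"ax": 0,"ay": 0,"az": 0,"hand": 1},{"x": 0.001,"y": 0.002,"z": -0.17,"ax": 0,"ay": 0,"az": 0,"hand": 1},{"x": 0.001,"y": 0.002,"z": -0.195,"ax": 0,"ay": 0,"az": 0,"hand": 1},{"x": 0.001,"y": 0.002,"z": -0.2,"ax": 0,"ay": 0,"az": 0,"hand": 1}]'

```text
time_s: 1.82
eef_pos: [481.3, -326.3, 1.8]
ee_rot: [-0.479, -0.519, -0.481, 0.519]
force: [-0.3, -0.5, 1.5]
grip_width: 0.997
```

Emit:
carry_out --targets '[{"x": 0,"y": 0,"z": 0,"ax": 0,"ay": 0,"az": 0,"hand": -1},{"x": 0,"y": 0,"z": 0,"ax": 0,"ay": 0,"az": 0,"hand": -1},{"x": 0,"y": 0,"z": 0,"ax": 0,"ay": 0,"az": 0,"hand": -1},{"x": 0,"y": 0,"z": 0,"ax": 0,"ay": 0,"az": 0,"hand": -1},{"x": 0,"y": 0,"z": 0,"ax": 0,"ay": 0,"az": 0,"hand": -1}]' --grip_force 90

```text
time_s: 2.45
eef_pos: [482.4, -326.4, 3.3]
ee_rot: [-0.481, -0.518, -0.481, 0.518]
force: [-0.4, -0.5, 0.7]
grip_width: -0.0
```

Emit:
carry_out --targets '[{"x": 0,"y": 0,"z": 0,"ax": 0,"ay": 0,"az": 0,"hand": -1},{"x": 0,"y": 0,"z": 0,"ax": 0,"ay": 0,"az": 0,"hand": -1},{"x": 0,"y": 0,"z": 0,"ax": 0,"ay": 0,"az": 0,"hand": -1}]'

```text
time_s: 2.82
eef_pos: [482.4, -326.4, 3.1]
ee_rot: [0.481, 0.518, 0.481, -0.518]
force: [-0.0, -0.3, -0.1]
grip_width: 0.003
```

The gripper closed fully, so the drift isn't held. I'll look.

Run:
```python
from h import *
import cv2
a=viewer.capture("wrist");b=viewer.capture("top")
c=np.zeros((600,640,3),np.uint8);c[:400]=a;c[400:,:]=cv2.resize(b[200:280,380:540],(640,320),interpolation=cv2.INTER_CUBIC)[:200] 
cv2.imwrite("pics/w3.png",c)
```

```text
(no output)
```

View pics/w3.png

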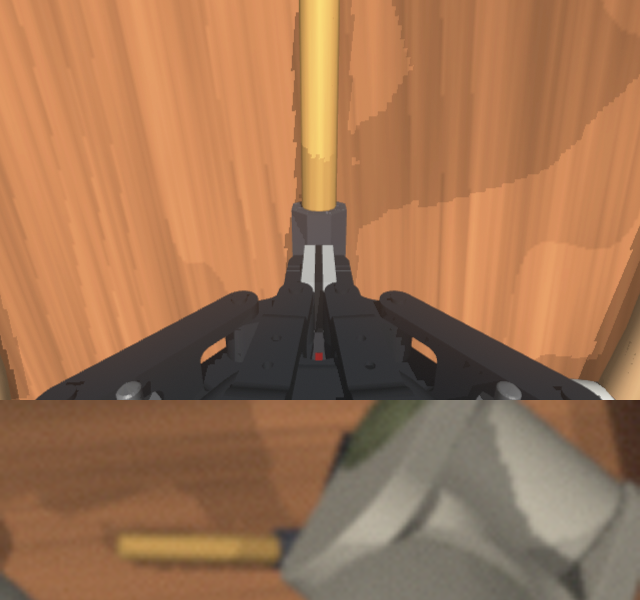

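Run:
```python
from h import *
from scipy.spatial.transform import Rotation as Ro
np.set_printoptions(precision=1,suppress=True)
s=ctrl.sense();p=s["eef_pos"];print(p,s["joints"],s["force"],s["grip_width"],s["time_s"])
c=viewer.camera_info("wrist");print("cam",-c["R"].T@c["t"], "view",c["R"][2])
for dz in(0,19,30,54):print(dz,proj("wrist",p+[0,0,dz],c))
for uv,z in[((319,207),14),((319,207),23),((319,357),28),((292,205),14),((346,205),14),((302,100),14),((336,100),14)]:print(uv,ray("wrist",uv,z,c))
```

```text
[ 482.4 -326.4    3.1] [-0.8  0.7  1.5  0.   1.  -0.7] [-1.  -0.1  0.5] -0.0016189902394654772 2.925
cam [ 488.  -253.5  174. ] view [-0.  -0.3 -1. ]
0 [318. 240.]
19 [317.9 254.5]
30 [317.9 264.4]
54 [317.8 291.6]
(319, 207) [ 484.7 -303.2   14. ]
(319, 207) [ 484.8 -300.4   23. ]
(319, 357) [ 478.6 -385.7   28. ]
(292, 205) [ 470.7 -301.1   14. ]
(346, 205) [ 498.8 -303.1   14. ]
(302, 100) [ 480.5 -249.5   14. ]
(336, 100) [ 496.6 -250.7   14. ]
```

The fingers are shut above the handle: their pads at (302–336, 245–285) hide the handle, which hasn't moved. The finger ends are about 25 mm higher than the TCP reading says. The pad spacing in the open view also fits that (191 px for 85 mm gives a depth of 143 mm). I'll open, go lower in stages while watching the force, and close again.

Emit:
carry_out --targets '[{"x": 0,"y": 0,"z": 0.01,"ax": 0,"ay": 0,"az": 0,"hand": 1},{"x": 0,"y": 0,"z": 0.01,"ax": 0,"ay": 0,"az": 0,"hand": 1},{"x": 0,"y": 0,"z": 0.01,"ax": 0,"ay": 0,"az": 0,"hand": 1},{"x": 0,"y": 0,"z": 0.01,"ax": 0,"ay": 0,"az": 0,"hand": 1},{"x": 0,"y": 0,"z": 0.005,"ax": 0,"ay": 0,"az": 0,"hand": 1}]'

```text
time_s: 3.55
eef_pos: [482.5, -326.5, 8.1]
ee_rot: [0.481, 0.518, 0.481, -0.518]
force: [0.4, 0.1, -0.6]
grip_width: 0.997
```

Emit:
carry_out --targets '[{"x": 0,"y": 0,"z": -0.005,"ax": 0,"ay": 0,"az": 0,"hand": 1},{"x": 0,"y": 0,"z": -0.01,"ax": 0,"ay": 0,"az": 0,"hand": 1},{"x": 0,"y": 0,"z": -0.015,"ax": 0,"ay": 0,"az": 0,"hand": 1}]'

```text
time_s: 3.92
eef_pos: [482.3, -326.4, -7.4]
ee_rot: [-0.481, -0.518, -0.481, 0.518]
force: [-0.9, -0.3, 0.2]
grip_width: 0.999
```

Run:
```python
from h import *
import cv2
s=ctrl.sense();print(s["eef_pos"],s["force"],s["grip_width"])
c=viewer.camera_info("wrist");print("cam",-c["R"].T@c["t"])
cv2.imwrite("pics/w4.png",viewer.capture("wrist"))
```

```text
[ 482.33045418 -326.37186659   -7.3814082 ] [-0.91225218 -0.25770648  0.1692203 ] 0.9992801286471037
cam [ 487.96741807 -253.42957699  163.58659654]
```

View pics/w4.png

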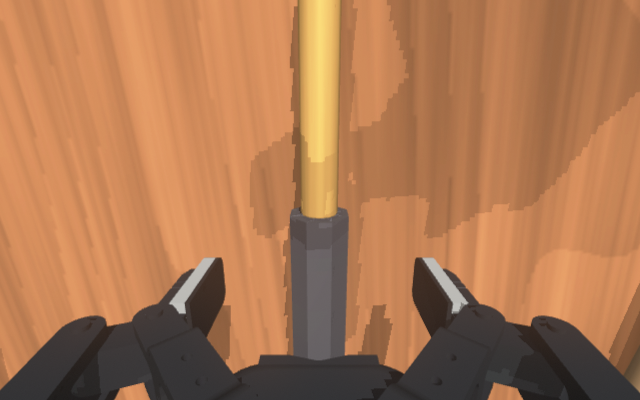

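The drift lies where it was, step at (319,213), and the open fingers still stand well above the bench. I'll go 14 mm lower and close.

Emit:
carry_out --targets '[{"x": 0,"y": 0,"z": -0.007,"ax": 0,"ay": 0,"az": 0,"hand": 1},{"x": 0,"y": 0,"z": -0.014,"ax": 0,"ay": 0,"az": 0,"hand": 1},{"x": 0,"y": 0,"z": -0.014,"ax": 0,"ay": 0,"az": 0,"hand": 0},{"x": 0,"y": 0,"z": -0.014,"ax": 0,"ay": 0,"az": 0,"hand": 0},{"x": 0,"y": 0,"z": -0.014,"ax": 0,"ay": 0,"az": 0,"hand": -0.2}]'

```text
time_s: 4.6
eef_pos: [482.5, -326.5, -20.7]
ee_rot: [0.481, 0.518, 0.481, -0.518]
force: [-0.5, -0.2, -0.0]
grip_width: 0.405
```

Emit:
carry_out --targets '[{"x": 0,"y": 0,"z": 0,"ax": 0,"ay": 0,"az": 0,"hand": -0.4},{"x": 0,"y": 0,"z": 0,"ax": 0,"ay": 0,"az": 0,"hand": -1},{"x": 0,"y": 0,"z": 0,"ax": 0,"ay": 0,"az": 0,"hand": -1},{"x": 0,"y": 0,"z": 0,"ax": 0,"ay": 0,"az": 0,"hand": -1},{"x": 0,"y": 0,"z": 0,"ax": 0,"ay": 0,"az": 0,"hand": -1}]'

```text
time_s: 5.22
eef_pos: [482.6, -326.5, -20.3]
ee_rot: [0.481, 0.518, 0.481, -0.518]
force: [-1.1, 1.0, 5.8]
grip_width: 0.3
```

Run:
```python
from h import *
import cv2
s=ctrl.sense();print(s["eef_pos"],s["force"],s["grip_width"],s["wrist_torque"])
cv2.imwrite("pics/w5.png",cv2.resize(viewer.capture("wrist")[180:390,200:440],None,fx=3,fy=2.8,interpolation=cv2.INTER_CUBIC)[:590])
```

```text
[ 482.58712731 -326.52013374  -20.25425988] [-1.13788236  0.95332813  5.84015704] 0.30036825357120983 [ 0.3199279   0.22762701 -0.00436297]
```

View pics/w5.png

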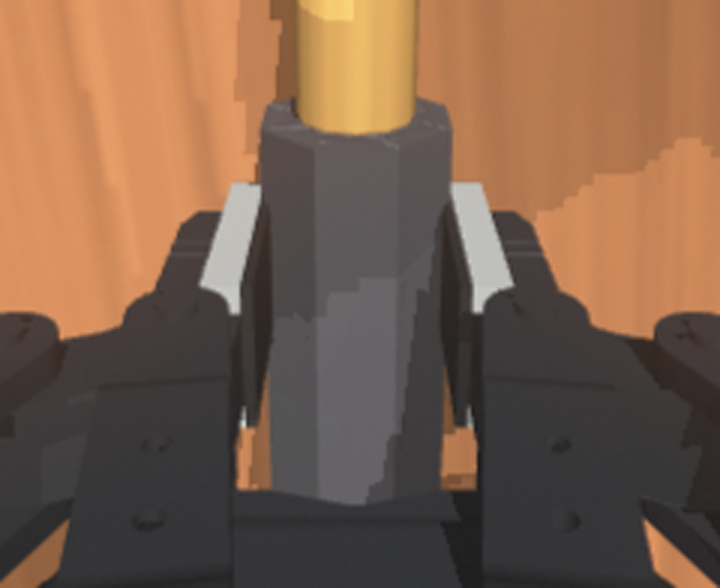

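The pads stand on both sides of the handle, behind the step, and the grip looks square. I'll lift.

Emit:
carry_out --targets '[{"x": 0,"y": 0,"z": 0.003,"ax": 0,"ay": 0,"az": 0,"hand": -1},{"x": 0,"y": 0,"z": 0.008,"ax": 0,"ay": 0,"az": 0,"hand": -1},{"x": 0,"y": 0,"z": 0.015,"ax": 0,"ay": 0,"az": 0,"hand": -1},{"x": 0,"y": 0,"z": 0.015,"ax": 0,"ay": 0,"az": 0,"hand": -1}]' --grip_force 110

```text
time_s: 5.78
eef_pos: [482.6, -326.6, -5.4]
ee_rot: [0.482, 0.518, 0.481, -0.518]
force: [-0.3, 0.1, -6.8]
grip_width: 0.291
```

It's held: the force shows 6.8 N, which is 0.7 kg. The drift axis lies about 34.3 mm above the TCP reading. I'll carry it to the access hole.

Emit:
carry_out --targets '[{"x": 0,"y": 0,"z": 0.028,"ax": 0,"ay": 0,"az": 0,"hand": -1},{"x": 0.01,"y": 0.02,"z": 0.056,"ax": 0,"ay": 0,"az": 0.05,"hand": -1},{"x": 0.03,"y": 0.05,"z": 0.056,"ax": 0,"ay": 0,"az": 0.1,"hand": -1},{"x": 0.05,"y": 0.085,"z": 0.056,"ax": 0,"ay": 0,"az": 0.18,"hand": -1},{"x": 0.07,"y": 0.125,"z": 0.056,"ax": 0,"ay": 0,"az": 0.26,"hand": -1}]'

```text
time_s: 6.4
eef_pos: [552.8, -200.5, 49.9]
ee_rot: [0.545, 0.451, 0.545, -0.451]
force: [-0.3, -0.3, -6.1]
grip_width: 0.287
```

Emit:
carry_out --targets '[{"x": 0.02,"y": 0.04,"z": 0,"ax": 0,"ay": 0,"az": 0.06,"hand": -1},{"x": 0.04,"y": 0.07,"z": 0,"ax": 0,"ay": 0,"az": 0.1076,"hand": -1},{"x": 0.05,"y": 0.087,"z": 0,"ax": 0,"ay": 0,"az": 0.1076,"hand": -1},{"x": 0.05,"y": 0.087,"z": 0,"ax": 0,"ay": 0,"az": 0.1076,"hand": -1}]'

```text
time_s: 6.9
eef_pos: [602.5, -113.6, 49.8]
ee_rot: [0.568, 0.421, 0.568, -0.421]
force: [0.6, -0.5, -6.4]
grip_width: 0.289
```

Run:
```python
from h import *
import cv2
np.set_printoptions(precision=1,suppress=True)
s=ctrl.sense();p=s["eef_pos"];print(p,s["ee_rot"],s["force"],s["grip_width"],s["joints"])
c=viewer.camera_info("wrist");w=viewer.capture("wrist")
a=1.8642;u=np.array([np.cos(a),np.sin(a),0]);H=np.array([545.4,74.5,85])
t=np.array([556.4,38.1,85])-30*u
print("tip",proj("wrist",t,c),"step",proj("wrist",t-105*u,c),"hole",proj("wrist",H-38*u,c),"plate",[proj("wrist",H+[0,0,-73]-71*u+np.array([-u[1],u[0],0])*k,c) for k in(-85,85)],"nip",proj("wrist",H+12*u+[0,0,51],c))
t2=viewer.capture("top");print("top hole",proj("top",H-38*u),"tip",proj("top",t),"step",proj("top",t-105*u))
o=np.zeros((600,640,3),np.uint8);o[:400]=w;o[400:]=cv2.resize(t2[185:260,265:505],(640,200),interpolation=cv2.INTER_CUBIC)
cv2.imwrite("pics/w6.png",o)
```

```text
[ 602.5 -113.6   49.8] [ 0.6  0.4  0.6 -0.4] [ 0.6 -0.5 -6.4] 0.2892466533961566 [-0.4  0.7  1.4 -0.   1.1 -0.7]
tip [317.  -54.9] step [317.  222.3] hole [ 317. -163.] plate [array([464.8,  12.8]), array([170.3,  12.4])] nip [ 315.5 -955.9]
top hole [319.9 212.9] tip [331.  208.9] step [369.4 195.1]
```

View pics/w6.png

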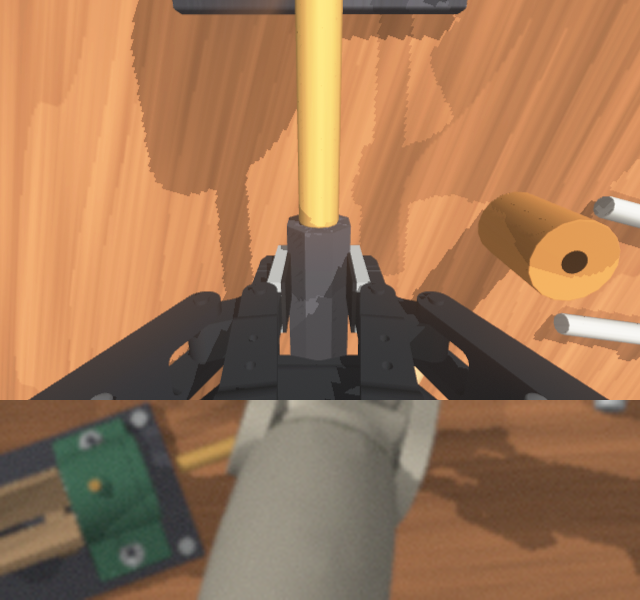

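The drift points straight at the plate: its centre is at column 319, and the plate's corners (173 and 466) have a middle of 319.5. Sideways and in angle it lines up to about 1 mm. The height needs a check in the scene view.

Run:
```python
from h import *
import cv2
np.set_printoptions(precision=1,suppress=True)
a=1.8642;u=np.array([np.cos(a),np.sin(a),0]);H=np.array([545.4,74.5,85])
t=np.array([556.4,38.1,85])-30*u
x0,y0,f=225,140,5
im=viewer.capture("scene")
cv2.imwrite("pics/s1.png",cv2.resize(im[y0:y0+115,x0:x0+155],None,fx=f,fy=f,interpolation=cv2.INTER_CUBIC))
q=lambda X:(proj("scene",X)-[x0,y0]+.5)*f
print("tip",q(t),"step",q(t-105*u),"butt",q(t-195*u),"hole",q(H-38*u),"mouth",q(H+38*u),"nip",q(H+12*u+[0,0,51]),"tip+5mm",q(t+[0,0,5]))
v=np.array([-u[1],u[0],0])
print("plate",[q(H+[0,0,-73]+i*u+j*v) for i in(-71,191) for j in(-85,85)])
```

```text
tip [448.2 288.3] step [305.2 221.3] butt [192.4 168.4] hole [491.6 308.6] mouth [606.9 362.6] nip [571.5 266.1] tip+5mm [448.4 281. ]
plate [array([347.3, 464.7]), array([528.5, 319.3]), array([761.4, 688.7]), array([920.5, 502.2])]
```

View pics/s1.png

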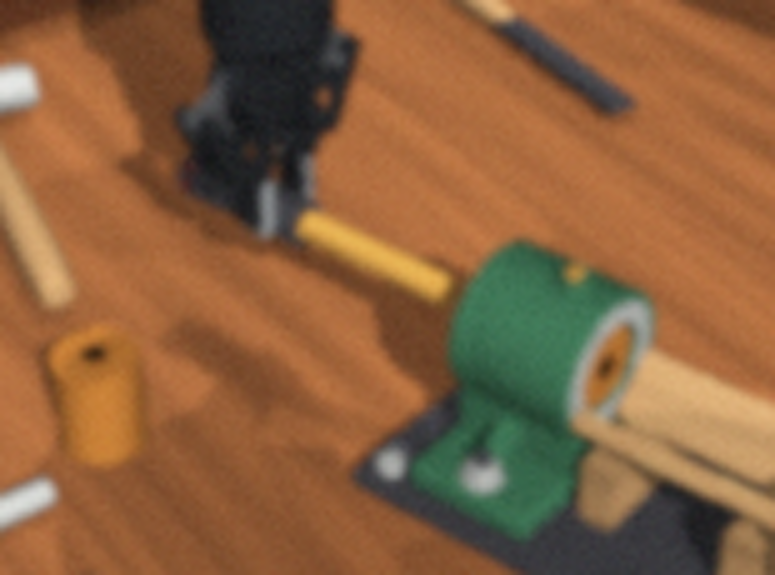

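The tip is seen at (447,288), against a prediction of (448,288). The bush's oilway is at (606,367). The drift's height agrees with the bore to about 1–2 mm, inside the 5 mm clearance. I'll insert it gently.

Emit:
carry_out --targets '[{"x": -0.0035,"y": 0.0115,"z": 0,"ax": 0,"ay": 0,"az": 0,"hand": -1},{"x": -0.007,"y": 0.023,"z": 0,"ax": 0,"ay": 0,"az": 0,"hand": -1},{"x": -0.0092,"y": 0.0306,"z": 0,"ax": 0,"ay": 0,"az": 0,"hand": -1},{"x": -0.0104,"y": 0.0344,"z": 0,"ax": 0,"ay": 0,"az": 0,"hand": -1},{"x": -0.0116,"y": 0.0383,"z": 0,"ax": 0,"ay": 0,"az": 0,"hand": -1}]' --grip_force 120

```text
time_s: 7.68
eef_pos: [590.8, -75.9, 50.2]
ee_rot: [0.568, 0.421, 0.568, -0.421]
force: [0.1, 0.6, -6.2]
grip_width: 0.289
```

The tip is now about 8 mm inside the hole with no contact. I'll go on to meet the bush.

Emit:
carry_out --targets '[{"x": -0.0009,"y": 0.0029,"z": 0,"ax": 0,"ay": 0,"az": 0,"hand": -1},{"x": -0.0017,"y": 0.0057,"z": 0,"ax": 0,"ay": 0,"az": 0,"hand": -1},{"x": -0.0026,"y": 0.0086,"z": 0,"ax": 0,"ay": 0,"az": 0,"hand": -1},{"x": -0.0035,"y": 0.0115,"z": 0,"ax": 0,"ay": 0,"az": 0,"hand": -1},{"x": -0.0043,"y": 0.0144,"z": 0,"ax": 0,"ay": 0,"az": 0,"hand": -1}]'

```text
time_s: 8.3
eef_pos: [588.4, -65.6, 51.3]
ee_rot: [0.571, 0.421, 0.565, -0.422]
force: [3.1, -18.4, -7.1]
grip_width: 0.286
```

Contact at 18.7 N along the bore, which matches the expected sliding force. I'll keep pushing.

Emit:
carry_out --targets '[{"x": -0.0012,"y": 0.0038,"z": 0,"ax": 0,"ay": 0,"az": 0,"hand": -1},{"x": -0.0023,"y": 0.0077,"z": 0,"ax": 0,"ay": 0,"az": 0,"hand": -1},{"x": -0.0035,"y": 0.0115,"z": 0,"ax": 0,"ay": 0,"az": 0,"hand": -1},{"x": -0.0046,"y": 0.0153,"z": 0,"ax": 0,"ay": 0,"az": 0,"hand": -1},{"x": -0.0058,"y": 0.0191,"z": 0,"ax": 0,"ay": 0,"az": 0,"hand": -1}]'

```text
time_s: 8.93
eef_pos: [582.6, -46.6, 51.3]
ee_rot: [0.571, 0.421, 0.565, -0.422]
force: [4.6, -19.0, -6.6]
grip_width: 0.284
```

Emit:
carry_out --targets '[{"x": -0.0014,"y": 0.0048,"z": 0,"ax": 0,"ay": 0,"az": 0,"hand": -1},{"x": -0.0029,"y": 0.0096,"z": 0,"ax": 0,"ay": 0,"az": 0,"hand": -1},{"x": -0.0043,"y": 0.0144,"z": 0,"ax": 0,"ay": 0,"az": 0,"hand": -1},{"x": -0.0058,"y": 0.0191,"z": 0,"ax": 0,"ay": 0,"az": 0,"hand": -1},{"x": -0.0072,"y": 0.0239,"z": 0,"ax": 0,"ay": 0,"az": 0,"hand": -1}]'

```text
time_s: 9.55
eef_pos: [575.4, -22.6, 51.2]
ee_rot: [0.571, 0.421, 0.565, -0.422]
force: [3.3, -18.2, -6.6]
grip_width: 0.287
```

Run:
```python
from h import *
import cv2
np.set_printoptions(precision=1,suppress=True)
s=ctrl.sense();p=s["eef_pos"];print(p,s["force"],s["grip_width"])
w=viewer.capture("wrist");sc=viewer.capture("scene")
o=np.zeros((600,640,3),np.uint8);o[:250]=w[:250];o[250:]=cv2.resize(sc[170:275,288:480],(640,350),interpolation=cv2.INTER_CUBIC)
cv2.imwrite("pics/w7.png",o)
```

```text
[575.4 -22.6  51.2] [  3.3 -18.2  -6.6] 0.28728193569355326
```

View pics/w7.png

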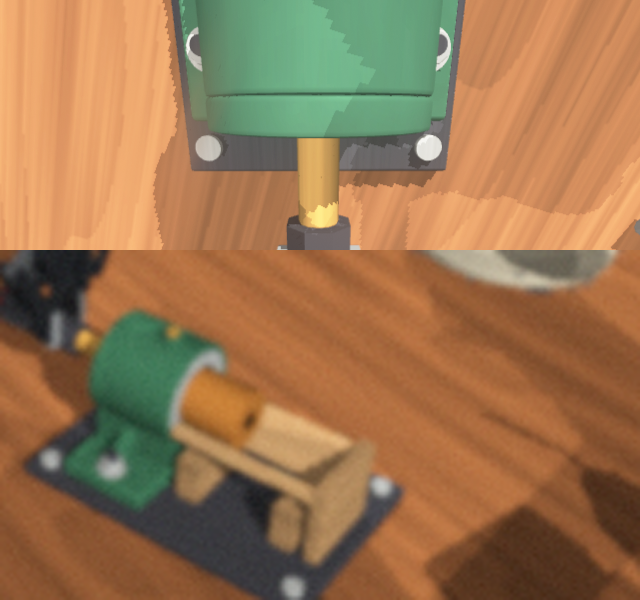

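The bush is more than half out and lying on the cradle. The step is still at row 222 in the wrist view, so the drift hasn't slipped in the jaws. I'll push about 24 mm further.

Emit:
carry_out --targets '[{"x": -0.0014,"y": 0.0048,"z": 0,"ax": 0,"ay": 0,"az": 0,"hand": -1},{"x": -0.0029,"y": 0.0096,"z": 0,"ax": 0,"ay": 0,"az": 0,"hand": -1},{"x": -0.0043,"y": 0.0144,"z": 0,"ax": 0,"ay": 0,"az": 0,"hand": -1},{"x": -0.0055,"y": 0.0182,"z": 0,"ax": 0,"ay": 0,"az": 0,"hand": -1},{"x": -0.0068,"y": 0.022,"z": 0,"ax": 0,"ay": 0,"az": 0,"hand": -1}]'

```text
time_s: 10.28
eef_pos: [567.2, 2.2, 50.3]
ee_rot: [0.569, 0.421, 0.567, -0.422]
force: [1.4, -5.8, -7.6]
grip_width: 0.288
```

The force fell to 6 N, so only cradle friction is left. I'll check the bush's position numerically with a colour profile along the bore line in the top view.

Run:
```python
from h import *
a=1.8642;u=np.array([np.cos(a),np.sin(a),0]);H=np.array([545.4,74.5,0])+2*u
im=viewer.capture("top")
for x in range(26,136,4):
    q=proj("top",H+x*u+[0,0,109]);i=np.round(q).astype(int);print(x,i,im[i[1],i[0]])
```

```text
26 [295 220] [ 79 101  65]
30 [293 221] [77 98 61]
34 [292 221] [77 96 62]
38 [290 222] [63 91 96]
42 [289 223] [ 50  89 115]
46 [287 223] [ 50  88 111]
50 [286 224] [ 49  87 116]
54 [284 224] [ 59 104 151]
58 [283 225] [ 60 106 152]
62 [281 225] [ 60 107 155]
66 [279 226] [ 61 107 154]
70 [278 226] [ 60 108 155]
74 [276 227] [ 61 106 154]
78 [275 227] [ 59 107 154]
82 [273 228] [ 60 107 154]
86 [272 229] [ 60 106 153]
90 [270 229] [ 60 108 154]
94 [269 230] [ 60 107 152]
98 [267 230] [ 58 106 153]
102 [266 231] [ 60 106 153]
106 [264 231] [ 64 109 154]
110 [263 232] [ 64 106 146]
114 [261 232] [ 71  94 119]
118 [259 233] [ 69  92 112]
122 [258 234] [ 70  94 113]
126 [256 234] [ 68  90 110]
130 [255 235] [ 68  90 110]
134 [253 235] [ 61  83 100]
```

The bush shows from 52 to 112 mm, which is the expected 60 mm length. Its back end is therefore about 14 mm clear of the mouth. I'll draw the drift out.

Emit:
carry_out --targets '[{"x": 0.0043,"y": -0.0144,"z": 0,"ax": 0,"ay": 0,"az": 0,"hand": -1},{"x": 0.0101,"y": -0.0335,"z": 0,"ax": 0,"ay": 0,"az": 0,"hand": -1},{"x": 0.0173,"y": -0.0574,"z": 0,"ax": 0,"ay": 0,"az": 0,"hand": -1},{"x": 0.0246,"y": -0.0813,"z": 0,"ax": 0,"ay": 0,"az": 0,"hand": -1},{"x": 0.0318,"y": -0.1052,"z": 0,"ax": 0,"ay": 0,"az": 0,"hand": -1}]'

```text
time_s: 10.95
eef_pos: [598.9, -104.0, 50.0]
ee_rot: [0.568, 0.422, 0.568, -0.422]
force: [1.6, -0.2, -7.2]
grip_width: 0.289
```

Emit:
carry_out --targets '[{"x": 0.0058,"y": -0.0191,"z": 0,"ax": 0,"ay": 0,"az": 0,"hand": -1},{"x": 0.0116,"y": -0.0383,"z": 0,"ax": 0,"ay": 0,"az": 0,"hand": -1},{"x": 0.0116,"y": -0.0383,"z": 0,"ax": 0,"ay": 0,"az": 0,"hand": -1}]'

```text
time_s: 11.32
eef_pos: [610.4, -141.9, 50.0]
ee_rot: [0.568, 0.422, 0.567, -0.422]
force: [-0.3, 1.1, -6.5]
grip_width: 0.288
```

Run:
```python
from h import *
import cv2
s=ctrl.sense();print(s["eef_pos"],s["ee_rot"],s["force"],s["grip_width"])
c=viewer.camera_info("wrist");w=viewer.capture("wrist")
hsv=cv2.cvtColor(w,cv2.COLOR_BGR2HSV)
# nose widths: pixels yellow near centre
for r in(20,60,100,140,180,210):
    x=[i for i in range(270,370) if 20<=hsv[r,i,0]<=30 and hsv[r,i,1]>100];print(r,min(x,default=0),max(x,default=0),len(x))
```

```text
[ 610.41119747 -141.85779972   49.97413055] [ 0.56761195  0.42184379  0.56732741 -0.42190533] [-0.29405548  1.10245236 -6.52418086] 0.2881294602965967
20 307 339 33
60 307 338 32
100 307 337 31
140 307 335 29
180 307 334 28
210 307 333 27
```

The drift is out. I'll carry it back to its original clear spot on the bench and lower it.

Emit:
carry_out --targets '[{"x": -0.025,"y": -0.037,"z": 0,"ax": 0,"ay": 0,"az": -0.08,"hand": -1},{"x": -0.055,"y": -0.08,"z": 0,"ax": 0,"ay": 0,"az": -0.17,"hand": -1},{"x": -0.085,"y": -0.123,"z": 0,"ax": 0,"ay": 0,"az": -0.26,"hand": -1},{"x": -0.112,"y": -0.162,"z": 0,"ax": 0,"ay": 0,"az": -0.34,"hand": -1},{"x": -0.128,"y": -0.185,"z": 0,"ax": 0,"ay": 0,"az": -0.3676,"hand": -1}]'

```text
time_s: 12.0
eef_pos: [481.0, -326.4, 50.3]
ee_rot: [-0.481, -0.519, -0.481, 0.519]
force: [-0.1, 0.8, -6.5]
grip_width: 0.289
```

Emit:
carry_out --targets '[{"x": 0,"y": 0,"z": -0.02,"ax": 0,"ay": 0,"az": 0,"hand": -1},{"x": 0,"y": 0,"z": -0.04,"ax": 0,"ay": 0,"az": 0,"hand": -1},{"x": 0,"y": 0,"z": -0.055,"ax": 0,"ay": 0,"az": 0,"hand": -1},{"x": 0,"y": 0,"z": -0.063,"ax": 0,"ay": 0,"az": 0,"hand": -1},{"x": 0,"y": 0,"z": -0.066,"ax": 0,"ay": 0,"az": 0,"hand": -1}]'

```text
time_s: 12.62
eef_pos: [482.3, -325.1, -16.0]
ee_rot: [-0.481, -0.518, -0.481, 0.518]
force: [0.6, -0.5, -6.6]
grip_width: 0.286
```

Emit:
carry_out --targets '[{"x": 0,"y": 0,"z": -0.001,"ax": 0,"ay": 0,"az": 0,"hand": -1},{"x": 0,"y": 0,"z": -0.002,"ax": 0,"ay": 0,"az": 0,"hand": -1},{"x": 0,"y": 0,"z": -0.003,"ax": 0,"ay": 0,"az": 0,"hand": -1},{"x": 0,"y": 0,"z": -0.0035,"ax": 0,"ay": 0,"az": 0,"hand": -1},{"x": 0,"y": 0,"z": -0.0035,"ax": 0,"ay": 0,"az": 0,"hand": -1}]'

```text
time_s: 13.25
eef_pos: [482.1, -325.2, -19.4]
ee_rot: [-0.481, -0.518, -0.481, 0.518]
force: [0.0, 0.2, -7.0]
grip_width: 0.286
```

Emit:
carry_out --targets '[{"x": 0,"y": 0,"z": -0.0007,"ax": 0,"ay": 0,"az": 0,"hand": -1},{"x": 0,"y": 0,"z": -0.0014,"ax": 0,"ay": 0,"az": 0,"hand": -1},{"x": 0,"y": 0,"z": -0.0014,"ax": 0,"ay": 0,"az": 0,"hand": -1}]'

```text
time_s: 13.62
eef_pos: [482.2, -325.3, -20.1]
ee_rot: [-0.481, -0.518, -0.481, 0.518]
force: [-3.6, 3.0, 5.0]
grip_width: 0.287
```

It's resting on the bench: the force changed from -7 to +5 N. I'll ease the grip, then open and rise.

Emit:
carry_out --targets '[{"x": 0,"y": 0,"z": 0.0007,"ax": 0,"ay": 0,"az": 0,"hand": -1},{"x": 0,"y": 0,"z": 0.0007,"ax": 0,"ay": 0,"az": 0,"hand": -1},{"x": 0,"y": 0,"z": 0.0007,"ax": 0,"ay": 0,"az": 0,"hand": -0.35},{"x": 0,"y": 0,"z": 0.0007,"ax": 0,"ay": 0,"az": 0,"hand": -0.2},{"x": 0,"y": 0,"z": 0.0007,"ax": 0,"ay": 0,"az": 0,"hand": 0.3}]' --grip_force 20

```text
time_s: 14.25
eef_pos: [482.4, -325.5, -19.8]
ee_rot: [0.482, 0.518, 0.481, -0.518]
force: [-0.1, -0.6, 0.0]
grip_width: 0.602
```

Emit:
carry_out --targets '[{"x": 0,"y": 0,"z": 0,"ax": 0,"ay": 0,"az": 0,"hand": 1},{"x": 0,"y": 0,"z": 0,"ax": 0,"ay": 0,"az": 0,"hand": 1},{"x": 0,"y": 0,"z": 0,"ax": 0,"ay": 0,"az": 0,"hand": 1},{"x": 0,"y": 0,"z": 0.02,"ax": 0,"ay": 0,"az": 0,"hand": 1},{"x": 0,"y": 0,"z": 0.06,"ax": 0,"ay": 0,"az": 0,"hand": 1}]'

```text
time_s: 14.88
eef_pos: [481.3, -324.5, 39.4]
ee_rot: [-0.48, -0.518, -0.482, 0.518]
force: [0.4, -0.1, 0.7]
grip_width: 0.999
```

Emit:
carry_out --targets '[{"x": 0,"y": 0,"z": 0.05,"ax": 0,"ay": 0,"az": 0,"hand": 1},{"x": 0,"y": 0,"z": 0.1,"ax": 0,"ay": 0,"az": 0,"hand": 1},{"x": 0,"y": 0,"z": 0.15,"ax": 0,"ay": 0,"az": 0,"hand": 1},{"x": 0,"y": 0,"z": 0.17,"ax": 0,"ay": 0,"az": 0,"hand": 1},{"x": 0,"y": 0,"z": 0.17,"ax": 0,"ay": 0,"az": 0,"hand": 1}]'

```text
time_s: 15.5
eef_pos: [482.4, -325.5, 211.1]
ee_rot: [0.482, 0.518, 0.48, -0.518]
force: [-0.7, 0.2, -0.1]
grip_width: 1.0
```

Run:
```python
from h import *
import cv2
s=ctrl.sense();print(s["eef_pos"],s["force"],s["grip_width"],s["time_s"])
w=viewer.capture("wrist");sc=viewer.capture("scene");t=viewer.capture("top");t0=cv2.imread("pics/top0.png")
o=np.zeros((600,640,3),np.uint8);o[:300]=w[:300];o[300:,:320]=cv2.resize(sc[165:275,288:405],(320,300),interpolation=cv2.INTER_CUBIC);o[300:,320:]=cv2.resize(t[130:280,225:385],(320,300))
cv2.imwrite("pics/f.png",o)
for n,(x,y) in {"spare":(361,148),"hammer":(450,167),"vblock":(180,208)}.items():
    print(n,cv2.absdiff(t,t0)[y-14:y+14,x-14:x+14].max())
```

```text
[ 482.42899743 -325.52266613  211.06978535] [-0.71775069  0.22517697 -0.12219046] 0.9995492308587125 15.5
spare 33
hammer 9
vblock 8
```

View pics/f.png

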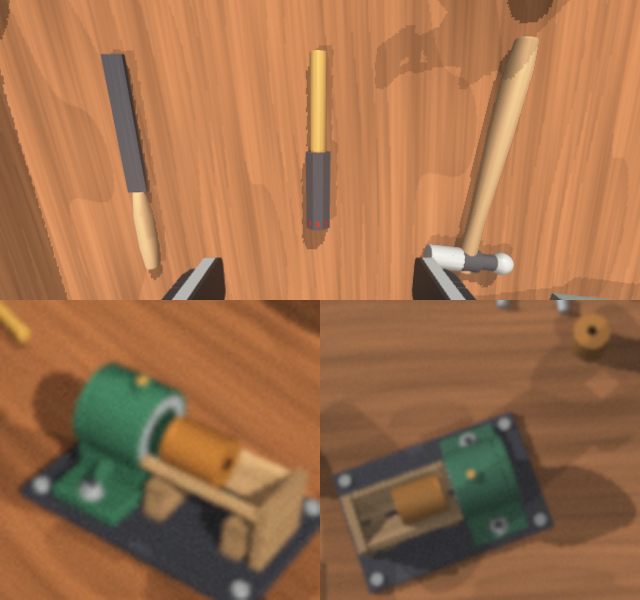

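The drift lies flat on the bench, tip (318,52) and butt (318,228). The top-view crop shows the bush on the cradle with a visible gap to the green housing. The spare bush stands and the hammer hasn't moved. I'll hand the job in.

```bash
python3 -c "
from rig import finish_job
print(finish_job())"
```

```text
the job is handed in; nothing more can be done
None
```

The bush is out of the housing and lying on the wooden cradle. The drift is back at its original spot on the bench. I handed the job in at about 15.7 s of the 48 s allowed.

**What I did:** I gripped the drift by its handle and pushed the bush out through the access hole. The push held steady at about 19 N, then dropped to 6 N once the bush was free. I drew the drift out and set it down until the bench took its weight, then opened the jaws and raised the arm.

**Last checks:**
- **Bush:** before I drew the drift out, its back end measured about 14 mm clear of the housing. The final top view still shows a gap.
- **Drift:** it lies flat on the bench with the gripper clear of it.
- **Hammer and V-block:** the top view shows no change at either since the start.

**What failed or disagreed:**
- **First moves:** the first two move calls were refused for missing keys, and nothing moved.
- **First grasp:** it closed on nothing, because the finger ends were about 25 mm higher than the TCP reading implied. The drift was not disturbed. I went lower and gripped it on the second try.
- **Spare bush:** the top view showed a small brightness change there (33 of 255). I take this for the arm's shadow, as the bush is still standing and the arm never went near it.

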